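# Hold a watch back under the lever press

## Task

Lift the top pressing die off the pile of three, set it boss up on the watch back in the round holder of the lever press, and let go of it. Then pull the sprung lever down by its crossbar until the lever is level, its pad pressing on the die, and finish while still holding it level there. Leave the two lower dies and the small oil jar where they are.

Things in the scene. Friction and masses are not known exactly. Their poses are not given: they have to be found in the camera images.
- die_top: Top (smallest) of three white nylon dies piled on a wooden block 85 mm square, 10 mm thick. Round puck, diameter 40 mm, 25 mm high, plus a central boss 22 mm wide standing 4 mm above (29 mm overall). A recess 27 mm wide, 7 mm deep in its foot nests over the boss of the die below. About 40 g; grasp across the diameter from above. Origin: centre of its underside, z up.
- die_mid: Middle die of the pile, same shape, 46 mm in diameter, 25 mm high plus the 4 mm boss, which sits inside the top die's foot. Origin: centre of its underside. Stays.
- die_big: Bottom die of the pile, same shape, 52 mm in diameter, 25 mm high plus the boss. Origin: centre of its underside, on the wooden block. Stays.
- press: Grey lever press fixed to the bench, left or right of the middle, the die pile on the other side; yaw within 0.3 rad of 0. Base plate 215 x 110 mm, 16 mm thick. Origin: on the bench below the centre of the watch holder; x points away from the robot, from the holder to the two pivot posts; z up. The lever swings in the x-z plane through the origin.
- seat (a point): Centre of the watch back's top, 30 mm above the bench, in the white round holder of the press: the floor of a recess 46 mm wide whose rim (58 mm outside) stands 5 mm above it. The die's underside comes to rest here. Axes as the press.
- pivot (a point): Hinge axis of the lever (the press's y), between two posts 98 mm high: 105 mm from the seat along the press's x and 81 mm above the bench.
- crossbar (a point): Middle of the black crossbar of the T-shaped lever: round bar 16 mm in diameter, 120 mm long along the press's y, 190 mm from the pivot. The stem (12 mm wide, 14 mm thick) joins it in the middle: grip 25 to 45 mm to either side of it, from above; the bar can turn between the fingers. Lever up, the bar is 270 mm above the bench; level, 81 mm, and then 85 mm from the seat on the robot's side.
- lever (a joint): Lever angle, rad: 0 = up (95 degrees above level, leaning 5 degrees past upright; its spring returns it there), grows as the bar is pulled towards the robot (press -x) and down; 1.658 = level; stop at 1.755. Return spring 0.45 N m/rad, 0.22 N m at 0. With the die seated the pad meets it about 0.08 rad before level; holding it level takes about 12 N down at the bar.
- pad: Sprung round rubber pad, 20 mm wide, under the lever 105 mm from the pivot; free, its face is 30 mm below the lever's centre line. At level the seated die pushes it in by 8 mm (of 20 mm travel). 4 N preload, then 1.5 N/mm: about 16 N on the die at level. Origin: at the pivot, not on the pad.
- oil_jar: Small amber glass jar with a black cap, 34 mm in diameter, 45 mm high, near the middle of the bench between press and pile. Origin: centre of its underside. Stays.
Mind the look-alikes: they are no part of the job. What is shaped like the die_top but red is not meant.

How it is judged (in metres and radians):
On the way, in this order (a step that is already met when the one before it is completed fails the run):
1. the top die is lifted clear of the pile (z of die_top in the frame of die_mid above 0.04 m and contact force between the fingers and die_top above 0.5 N and distance of each of die_mid, die_big from where it was at the start of the episode below 0.012 m), for 0.1 s.
2. the die sits upright in the press's holder, let go, with the lever still up (horizontal distance between die_top and seat below 0.005 m and z of die_top in the frame of seat between -0.003 and 0.0025 m and angle between die_top's own z axis and vertical below 0.08 rad and contact force between the fingers and die_top below 0.1 N and linear speed of die_top below 0.02 m/s and value of joint lever below 0.5 rad), for 0.2 s.
At the end, for the whole second after the job is handed in: The robot still holds the lever steady within 0.06 rad of level, the pad pressing the die with 5 to 30 N; die in the holder within 5 mm of centre, fully down (2.5 mm), upright, untouched by fingers; lower dies within 12 mm and jar within 20 mm of their starts (horizontal distance between die_top and seat below 0.005 m and z of die_top in the frame of seat between -0.003 and 0.0025 m and angle between die_top's own z axis and vertical below 0.08 rad and value of joint lever between 1.598 and 1.718 rad and velocity of joint lever between -0.05 and 0.05 rad/s and contact force between pad and die_top between 5 and 30 N and contact force between any of the fingers, the arm and press above 3 N and contact force between the fingers and die_top below 0.1 N and distance of each of die_mid, die_big from where it was at the start of the episode below 0.012 m and distance of oil_jar from where it was at the start of the episode below 0.02 m); the arm keeps its last pose, push and grip.
It fails at once if a lower die is pushed more than 25 mm (distance of any of die_mid, die_big from where it was at the start of the episode above 0.025 m).
It fails at once if the oil jar is pushed or knocked over by more than 25 mm (distance of oil_jar from where it was at the start of the episode above 0.025 m or angle between oil_jar's own z axis and vertical above 0.5 rad).
It fails at once if the watch is overpressed (more than 45 N from the pad) (contact force between pad and die_top above 45 N).
It also fails if it takes over 61 s, if anything falls off the work surface, if the arm or the gripper's body presses on something with over 40 N, if the wrist force passes 120 N, or if a joint passes its speed limit or range.

## Robot

A 6-joint arm with a two-finger parallel gripper is mounted at the origin on the work surface. World frame = base frame: x ahead of the robot, y to its left, z up, the work surface at z = 0. Lengths are in mm, angles in rad, forces in N, time in s.
With the tool pointing down it reaches from about 350 to 775 mm from the base axis. Payload 7.3 kg.
Tool frame: the origin (TCP) lies at the centre of the arm's flange, where the gripper is bolted on; the fingertips stand 178 mm ahead of it and the grasp point (between the pads) lies 159 mm ahead of it; z points along the fingers, y is the line along which they close (so a half turn about z gives the same grasp; the last joint's range is limited). The gripper opens to 92 mm and grips with 3 to 60 N. Pads are 19 mm wide; open, the fingers measure 130 mm over their backs; the gripper's body (75 mm by 190 mm) begins 47 mm behind the grasp point.
Start: joints at [1.052, 0.342, 1.524, -0, 1.275, -0.146], TCP at [191.197, 488.949, 404.741] pointing down, gripper open.
Joint ranges: [-2.53, 2.53], [-0.77, 2.02], [0.04, 2.7], [-1, 4.14], [0.28, 2.66], [-3.11, 3.11]. Speed limits (rad/s): [2.57, 2.57, 3.14, 3.14, 3.14, 3.14].

## Interface

Orientations are given as [roll, pitch, yaw] about the fixed x, y, z axes, in that order (R = Rz(yaw) Ry(pitch) Rx(roll)).
In Python, from plant import * gives the robot as it stands. The module is installed in compiled form; this text tells all that it offers.
- The arm moves only by the shell command python3 -m inch 'ROWS'. ROWS is JSON, a list of rows, each a list of 5 numbers: the shift along the tool's x, y, z in m, then the turn about the tool's z in rad, then the opening, from 0 (shut) to 1 (fully open). In form: [[tx, ty, tz, spin, claw], ...]. A call has 1 to 8 rows; each row is the pose to reach, as a shift and turn from the pose commanded when the call began, along the tool's axes at that moment; what a row does not reach only later rows make up. A row lasts 1/12 s, in which the tool goes at most 41.7 mm and 7.16 degrees, less where a joint would pass 70% of its speed; a pose out of reach is approached as far as the arm can. A call with a gripper value outside its range is refused whole. The fingers move at their own pace and stop on an object; the grip force is fixed at half the most. Time passes only in rows, so rows that repeat a pose let the fingers close. It gives the time, the measured TCP pose, the force, the opening and the grip force at its end, in the units of the state.
- get_obs(): the state, without advancing time (a new reading comes with each control period).
- capture(name): name is "scene" or "top" or "wrist"; returns a dict with "color" (480x640x3 uint8, red, green, blue), "intrinsics" (3x3 intrinsics, pixels), "pose" (4x4, takes a point from camera to world coordinates). Camera axes: x right, y down, z forward; pixel columns grow to the right and rows downward; lengths in mm; the calibration is good to about 2 mm. A picture is of the moment at which its call begins. There is no depth.
- close_job(): hands the job in; it is judged then, once.
Trained networks look in a picture, given as the dict that the camera call returned (one of the last four; its "shot" number tells which), for a name from the list of things; names that differ only in an ending like _2 or _b are one class to them, and where a whole thing is asked for, a point or a joint stands for the part that bears it (a point fixed in the world has none). Each returns a list of dicts, best first, with "conf" (0 to 1); they miss things now and then, are a little off and sometimes report something else, mostly with a low value. They report only what shows in the picture. A call takes as long as a camera call. They do not tell look-alikes from the thing itself.
- look_for(picture, target): "rect" ([centre column, centre row, width, height] in pixels, round what is visible of it).
- trace(picture, target): "pixels" (480x640 bool, what is visible of it) and "rect" ([centre column, centre row, width, height] in pixels, round what is visible of it).
- tip_of(picture, target): "centre" ([column, row] in pixels: a listed point, or the origin of a listed thing).
The state is a dict: "time": time; "joint_positions": joint angles; "dq": joint speeds; "tau": joint torques, N m; "tool_pos": TCP position; "tcp_rot": TCP orientation; "contact_force": force on the tool from outside, world axes, zero at the start; "moment": the same for the moment, N m; "grip_width": finger opening in mm; "finger_force": force on a finger pad.
Only numpy, scipy, OpenCV 4.12 (cv2) and the standard library are available. Lean on these libraries where they do the work, as an engineer would, in place of code of your own. Each camera call takes 0.05 s, during which the arm holds its last target. There are 200 camera calls.

## Working session

There is one attempt and no reset: what is moved stays moved. The work goes in short steps, Python scripts to look and compute and a shell command to move; the robot and the scene stay as the last step left them, time stands still between calls to the robot, and variables do not carry over. Pictures are saved under pics/ and viewed, at most 13 in all, crops included, and the job is handed in when it is done.

```bash
mkdir -p pics; cat > h.py <<'E'
from plant import *
import numpy as np, cv2
def ray(p,uv):
    K=np.array(p["intrinsics"]);T=np.array(p["pose"])
    d=T[:3,:3]@np.linalg.solve(K,[uv[0],uv[1],1.]);return T[:3,3],d
def onz(p,uv,z):
    o,d=ray(p,uv);return o+d*(z-o[2])/d[2]
def proj(p,X):
    K=np.array(p["intrinsics"]);T=np.array(p["pose"]);c=K@(T[:3,:3].T@(np.array(X)-T[:3,3]));return c[:2]/c[2]
def tri(obs):
    A=np.zeros((3,3));b=np.zeros(3)
    for p,uv in obs:
        o,d=ray(p,uv);d=d/np.linalg.norm(d);M=np.eye(3)-np.outer(d,d);A+=M;b+=M@o
    return np.linalg.solve(A,b)
def save(p,n):cv2.imwrite(f"pics/{n}.png",p["color"][:,:,::-1])
E
python3 - <<'E'
from h import *
np.set_printoptions(precision=1,suppress=True)
o=get_obs();print(o["time"],o["tool_pos"],o["tcp_rot"],o["grip_width"])
S=capture("scene");T=capture("top");save(S,"s0");save(T,"t0")
cv2.imwrite("pics/both.png",cv2.resize(np.hstack([S["color"],T["color"]])[:,:,::-1],None,fx=.625,fy=.625))
for n,p in (("scene",S),("top",T)):
    print(n,np.array(p["pose"])[:3,3])
    for t in ["die_top","die_mid","die_big","press","seat","pivot","crossbar","pad","oil_jar"]:
        print(t,[(np.round(r["centre"],1).tolist(),round(r["conf"],2)) for r in tip_of(p,t)[:3]],[(np.round(r["rect"]).tolist(),round(r["conf"],2)) for r in look_for(p,t)[:3]])
E
```

```text
0.0 [191.1 488.8 404. ] [-3.1 -0.   2.8] 91.750489470202
scene [1023.2 -255.2  843. ]
die_top [([224.3, 315.3], 0.94), ([266.0, 379.1], 0.78), ([227.2, 398.1], 0.61)] [([224.0, 315.0, 26.0, 28.0], 0.98), ([230.0, 396.0, 24.0, 32.0], 0.63), ([268.0, 376.0, 25.0, 29.0], 0.6)]
die_mid [([227.1, 324.5], 0.5)] [([228.0, 326.0, 27.0, 18.0], 0.69)]
die_big [([230.1, 329.8], 0.6)] [([230.0, 333.0, 31.0, 20.0], 0.73)]
press [([376.2, 238.4], 0.66)] [([406.0, 228.0, 132.0, 140.0], 0.63)]
seat [([378.8, 231.7], 0.62)] [([407.0, 228.0, 129.0, 137.0], 0.73), ([232.0, 333.0, 29.0, 22.0], 0.25)]
pivot [([418.0, 242.0], 0.56)] [([407.0, 228.0, 134.0, 146.0], 0.72)]
crossbar [([443.1, 180.9], 0.62)] [([443.0, 206.0, 62.0, 95.0], 0.76)]
pad [([416.7, 244.4], 0.2)] []
oil_jar [([299.4, 244.7], 0.6), ([227.8, 325.4], 0.32)] [([297.0, 238.0, 16.0, 27.0], 0.6)]
top [534.4 -39.2 912.4]
die_top [([393.2, 200.8], 0.92), ([410.1, 255.8], 0.62)] [([430.0, 199.0, 19.0, 23.0], 0.86), ([411.0, 257.0, 25.0, 25.0], 0.73), ([396.0, 198.0, 22.0, 24.0], 0.63)]
die_mid [([407.9, 254.9], 0.52)] [([410.0, 256.0, 27.0, 24.0], 0.63), ([403.0, 257.0, 16.0, 26.0], 0.42)]
die_big [([401.8, 257.6], 0.64)] []
press [([222.5, 282.8], 0.56)] [([185.0, 257.0, 130.0, 129.0], 0.68)]
seat [([215.8, 283.3], 0.59)] [([187.0, 254.0, 136.0, 126.0], 0.79), ([299.0, 317.0, 17.0, 18.0], 0.65)]
pivot [([201.1, 226.0], 0.9)] [([184.0, 226.0, 10.0, 20.0], 0.58), ([184.0, 256.0, 132.0, 125.0], 0.57)]
crossbar [([162.6, 203.4], 0.69)] [([162.0, 211.0, 91.0, 42.0], 0.71)]
pad [([197.3, 224.1], 0.45)] [([183.0, 227.0, 10.0, 21.0], 0.48)]
oil_jar [([298.6, 314.8], 0.8), ([407.7, 254.8], 0.45), ([406.4, 259.8], 0.42)] [([299.0, 318.0, 20.0, 21.0], 0.79)]
```

View pics/both.png

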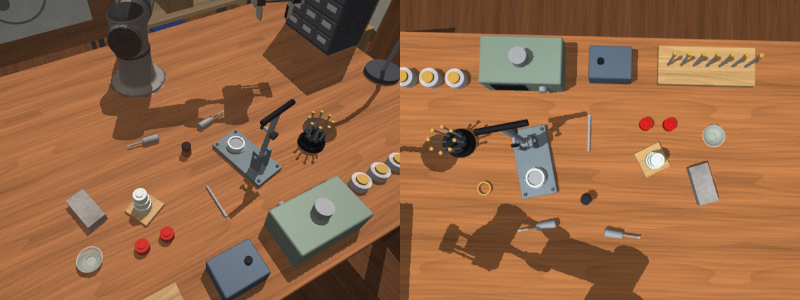

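The frame shows the pile at top px (410,256) and scene px (224,315). The die_top candidates are:
- The white die on the pile, scene (224,315).
- A red die at scene (230,396).
- A red die at scene (268,376).

I choose the white one on the wooden block. The press is at top px (215,283), with a screwdriver carousel near its crossbar.

```bash
python3 - <<'E'
from h import *
np.set_printoptions(precision=1,suppress=True)
S=capture("scene");T=capture("top")
print(np.array(S["intrinsics"])[0],np.array(T["intrinsics"])[0])
def best(p,t,near):
    r=[q for q in tip_of(p,t)];print(t,[(q["centre"],q["conf"]) for q in r][:2])
for t,a,b,z in [("seat",(378.8,231.7),(215.8,283.3),30),("pivot",(418,242),(201.1,226),81),("bar",(443.1,180.9),(162.6,203.4),270),("jar",(299.4,244.7),(298.6,314.8),0),("dietop",(224.3,315.3),(410.1,255.8),60)]:
    print(t,tri([(S,a),(T,b)]),onz(S,a,z),onz(T,b,z))
# white segmentation, top-view holder ring and boss
for p,n,c,r in ((T,"top",(215,283),25),(S,"scene",(375,228),25),(T,"top",(410,256),28),(S,"scene",(225,318),30)):
    h=cv2.cvtColor(p["color"],cv2.COLOR_RGB2HSV);m=((h[:,:,1]<50)&(h[:,:,2]>170)).astype(np.uint8)
    x,y=c;sub=np.zeros_like(m);sub[y-r:y+r,x-r:x+r]=m[y-r:y+r,x-r:x+r]
    cs,_=cv2.findContours(sub,cv2.RETR_EXTERNAL,cv2.CHAIN_APPROX_NONE);k=max(cs,key=cv2.contourArea)
    e=cv2.fitEllipse(k);print(n,e,onz(p,e[0],35))
a=cv2.resize(T["color"][195:315,105:265],None,fx=2.5,fy=2.5,interpolation=2);b=cv2.resize(S["color"][170:290,340:500],None,fx=2.5,fy=2.5,interpolation=2)
c=cv2.resize(T["color"][210:300,350:470],None,fx=400/120,fy=400/120,interpolation=2);d=cv2.resize(S["color"][280:370,165:285],None,fx=400/120,fy=400/120,interpolation=2)
cv2.imwrite("pics/q.png",np.vstack([np.hstack([a,b]),np.hstack([c,d])])[:,:,::-1])
E
```

```text
[500.9   0.  314.2] [465.5   0.  319.8]
seat [499.4 161.8  18. ] [507.1 156.1  30. ] [499.7 158.7  30. ]
pivot [602.8 174.8  93.1] [596.2 182.6  81. ] [603.4 177.2  81. ]
bar [617.8 183.  266.3] [620.3 179.1 270. ] [617.8 182.6 270. ]
jar [442.4   2.4   6.1] [438.6   5.1   0. ] [441.4   1.8   0. ]
dietop [ 560.  -201.5   63.9] [ 557.5 -201.5   60. ] [ 560.2 -202.    60. ]
top ((215.05645751953125, 284.8693542480469), (30.613815307617188, 33.5048713684082), 162.8558807373047) [496.9 158.9  35. ]
scene ((377.6191711425781, 227.67282104492188), (20.882259368896484, 27.25298500061035), 96.2802734375) [500.  157.1  35. ]
top ((407.4494323730469, 256.23968505859375), (25.710004806518555, 30.238910675048828), 83.45433044433594) [ 560.  -201.8   35. ]
scene ((223.09796142578125, 310.42474365234375), (18.533573150634766, 22.572851181030273), 68.27294921875) [ 532.1 -198.    35. ]
```

View pics/q.png

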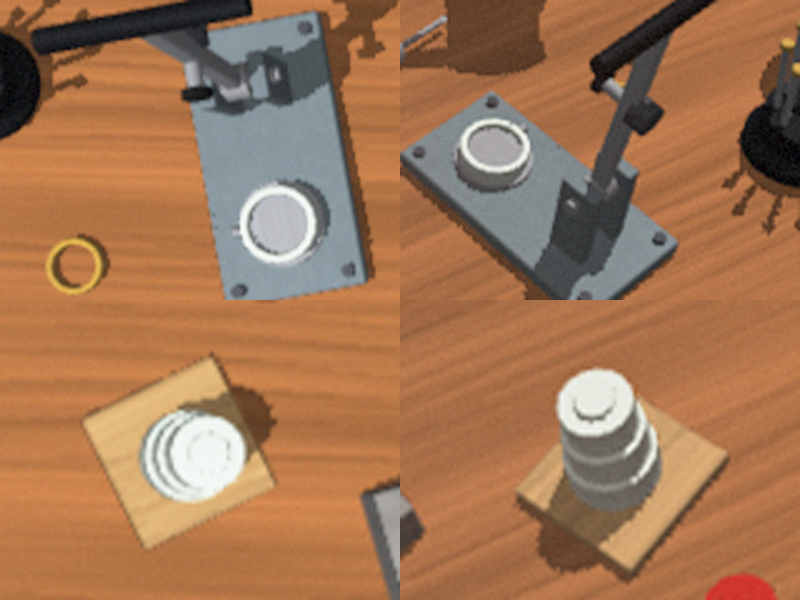

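The crop confirms a white die with its boss up on the wooden block. The holder ring centre is about (498,158). Next I move over the pile for a wrist look.

```bash
cat >> h.py <<'E'
from scipy.spatial.transform import Rotation as Ro
def go(X,yaw=None):
    o=get_obs();R=Ro.from_euler("xyz",o["tcp_rot"]).as_matrix()
    s=R.T@(np.array(X)-np.array(o["tool_pos"]))/1000
    y=o["tcp_rot"][2];dy=0 if yaw is None else (yaw-y+np.pi)%(2*np.pi)-np.pi
    print("t",o["time"],"shift",np.round(s,4),"spin",round(-dy,4),"pos",np.round(o["tool_pos"],1),"rot",np.round(o["tcp_rot"],4))
E
python3 - <<'E'
from h import *
T=capture("top");W=capture("wrist")
print(onz(T,(413,255.9),89),np.round(W["pose"],2).tolist(),np.round(W["intrinsics"]).tolist())
go([500,-202,404],3.32);go([500,-202,404],0.18)
E
```

```text
[ 559.29388162 -201.5812692    89.        ] [[0.37, 0.89, 0.27, 118.22], [0.93, -0.35, -0.11, 516.65], [-0.0, 0.29, -0.96, 384.76], [0.0, 0.0, 0.0, 1.0]] [[345.0, 0.0, 321.0], [0.0, 345.0, 239.0], [0.0, 0.0, 1.0]]
t 2.1 shift [-0.5393 -0.531   0.0007] spin -0.5512 pos [191.2 489.  404.7] rot [ 3.1415 -0.      2.7688]
t 2.1 shift [-0.5393 -0.531   0.0007] spin 2.5888 pos [191.2 489.  404.7] rot [ 3.1415 -0.      2.7688]
```

```bash
python3 -m inch '[[-0.24,-0.206,0,0,1],[-0.24,-0.206,0,0,1],[-0.24,-0.206,0,0,1],[-0.24,-0.206,0,0,1],[-0.24,-0.206,0,0,1],[-0.24,-0.206,0,0,1],[-0.24,-0.206,0,0,1],[-0.24,-0.206,0,0,1]]'
python3 -m inch '[[-0.24,-0.206,0,0,1],[-0.24,-0.206,0,0,1],[-0.24,-0.206,0,0,1],[-0.24,-0.206,0,0,1],[-0.24,-0.206,0,0,1],[-0.24,-0.206,0,0,1],[-0.24,-0.206,0,0,1],[-0.24,-0.206,0,0,1]]'
python3 -m inch '[[-0.115,-0.097,0,-0.55,1],[-0.115,-0.097,0,-0.55,1],[-0.115,-0.097,0,-0.55,1],[-0.115,-0.097,0,-0.55,1],[-0.115,-0.097,0,-0.55,1],[-0.115,-0.097,0,-0.55,1],[-0.115,-0.097,0,-0.55,1],[-0.115,-0.097,0,-0.55,1]]'
python3 - <<'E'
from h import *
go([559.5,-201.7,300],3.32)
W=capture("wrist");save(W,"w1")
print(proj(W,[559.3,-201.6,89]),proj(W,[559.3,-201.6,60]),[(r["centre"],r["conf"]) for r in tip_of(W,"die_top")],[(r["rect"],r["conf"]) for r in look_for(W,"die_top")])
E
```

```text
time: 2.77
tool_pos: [340.6, 206.9, 405.0]
tcp_rot: [-3.142, 0.001, 2.767]
contact_force: [-0.1, 1.2, -0.7]
grip_width: 91.9
finger_force: 0.0
time: 3.43
tool_pos: [489.4, -73.2, 404.7]
tcp_rot: [-3.141, 0.001, 2.767]
contact_force: [0.1, -0.1, 0.9]
grip_width: 91.6
finger_force: 0.0
time: 4.1
tool_pos: [559.7, -201.1, 404.8]
tcp_rot: [3.141, -0.0, -2.965]
contact_force: [0.5, -0.0, -0.1]
grip_width: 91.6
finger_force: 0.0
t 4.1 shift [ 0.0003 -0.0006  0.1048] spin -0.0023 pos [ 559.7 -201.1  404.8] rot [ 3.1412e+00 -2.0000e-04 -2.9655e+00]
[321.92725598 226.32457877] [321.86225092 218.66601058] [([326.9, 300.0], 0.96), ([319.3, 219.6], 0.82), ([269.3, 290.6], 0.69)] [([321.9, 224.8, 46.2, 51.9], 0.93), ([327.0, 305.2, 35.0, 38.3], 0.88), ([264.8, 295.1, 39.3, 40.7], 0.85), ([607.2, 226.9, 64.6, 139.5], 0.37)]
```

View pics/w1.png

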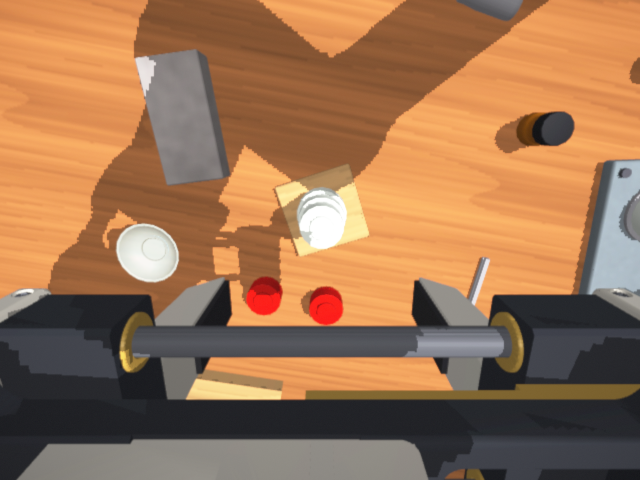

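The wrist view shows the white pile at px (322,225), which matches my projection of (322,226). The red look-alikes are at (264,295) and (326,305). I descend and grasp.

```bash
python3 -m inch '[[0,-0.0005,0.04,0,1],[0,-0.0005,0.08,0,1],[0,-0.0005,0.115,0,1],[0,-0.0005,0.14,0,1],[0,-0.0005,0.155,0,1],[0,-0.0005,0.1595,0,1],[0,-0.0005,0.1595,0,1],[0,-0.0005,0.1595,0,1]]'
python3 - <<'E'
from h import *
go([559.5,-201.7,245],3.32)
W=capture("wrist");S=capture("scene")
for p in (W,S): print([(np.round(r["centre"],1),round(r["conf"],2)) for r in tip_of(p,"die_top")],proj(p,[559.3,-201.6,60]),proj(p,[559.3,-201.6,89]))
a=cv2.resize(W["color"][200:480,160:480],(457,400));b=cv2.resize(S["color"][270:370,180:265],(340,400))
cv2.imwrite("pics/g1.png",np.hstack([a,b])[:,:,::-1])
E
```

```text
time: 4.92
tool_pos: [560.4, -202.2, 246.3]
tcp_rot: [-3.141, 0.001, -2.964]
contact_force: [0.4, 0.5, -0.0]
grip_width: 91.9
finger_force: 0.0
t 4.9167 shift [0.0008 0.0006 0.0013] spin -0.001 pos [ 560.4 -202.2  246.3] rot [-3.1406e+00  1.4000e-03 -2.9641e+00]
[(array([324.7, 289.1]), 0.9), (array([332.8, 390.8]), 0.79), (array([236., 376.]), 0.65)] [325.22448505 287.64011464] [325.87095588 315.38708759]
[(array([267.9, 379.1]), 0.95), (array([226. , 398.7]), 0.89), (array([221.1, 317.2]), 0.82), (array([373.9, 238.6]), 0.17)] [224.6051052  316.10965222] [222.02043397 307.86815817]
```

View pics/g1.png

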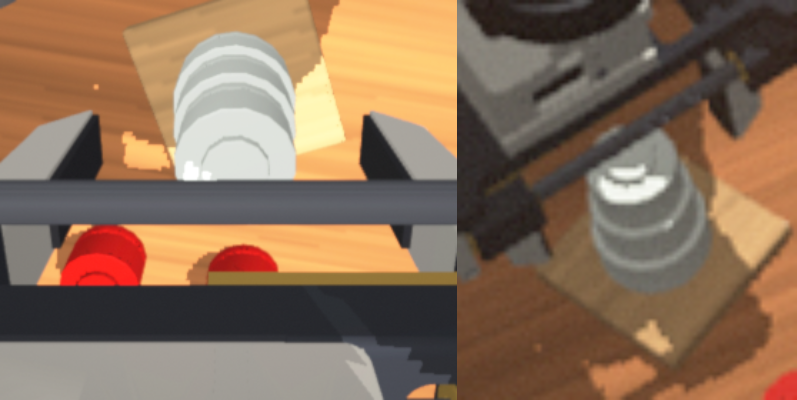

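The die sits between the fingers, with its boss at about px (324,313). I close the gripper and lift.

```bash
python3 -m inch '[[0,0,0.001,0,0.5],[0,0,0.001,0,0.4],[0,0,0.001,0,0.2],[0,0,0.001,0,0],[0,0,0.001,0,0],[0,0,0.001,0,0],[0,0,0.001,0,0],[0,0,0.001,0,0]]'
python3 -m inch '[[0,0,0,0,0],[0,0,0,0,0],[0,0,0,0,0],[0,0,0,0,0]]'
```

```text
time: 5.78
tool_pos: [560.0, -202.3, 244.2]
tcp_rot: [3.141, 0.0, -2.964]
contact_force: [-0.2, -0.4, 0.3]
grip_width: 43.3
finger_force: 0.0
time: 6.12
tool_pos: [560.0, -202.3, 244.2]
tcp_rot: [3.142, 0.0, -2.964]
contact_force: [-0.1, 0.4, -0.7]
grip_width: 39.2
finger_force: 30.0
```

```bash
python3 -m inch '[[0,0,-0.01,0,0],[0,0,-0.025,0,0],[0,0,-0.05,0,0],[0,0,-0.08,0,0],[0,0,-0.11,0,0],[0,0,-0.13,0,0],[0,0,-0.14,0,0],[0,0,-0.14,0,0]]'
python3 - <<'E'
from h import *
W=capture("wrist");S=capture("scene");T=capture("top")
for p in (W,T): print([(np.round(r["centre"],1),round(r["conf"],2)) for r in tip_of(p,"die_top")],[(np.round(r["centre"],1),round(r["conf"],2)) for r in tip_of(p,"die_mid")])
for p in (W,T): print([(np.round(r["centre"],1),round(r["conf"],2)) for r in tip_of(p,"seat")],[(np.round(r["centre"],1),round(r["conf"],2)) for r in tip_of(p,"pivot")])
o=get_obs();print(o["tool_pos"],proj(W,np.array(o["tool_pos"])-[0,0,178+7]),proj(W,np.array(o["tool_pos"])-[0,0,178-22]))
a=cv2.resize(W["color"][130:480,160:480],(366,400));b=cv2.resize(S["color"][240:370,150:275],(385,400))
cv2.imwrite("pics/g2.png",np.hstack([a,b])[:,:,::-1])
go([480,158,420],3.32)
E
```

```text
time: 6.78
tool_pos: [560.2, -202.3, 387.2]
tcp_rot: [-3.138, 0.004, -2.964]
contact_force: [0.1, 0.2, -0.7]
grip_width: 39.4
finger_force: 30.0
[(array([321.5, 292.9]), 0.64)] [(array([324.4, 214.3]), 0.63)]
[(array([393.1, 198.7]), 0.87), (array([428.7, 200.1]), 0.78)] [(array([201.7, 227. ]), 0.65), (array([406.6, 256.2]), 0.56)]
[] [(array([544.8, 124.1]), 0.54)]
[(array([216.4, 287.8]), 0.91)] [(array([202.3, 226.9]), 0.76)]
[ 560.06266655 -202.30686582  383.7695787 ] [324.66570781 286.50324294] [325.06005954 313.83308797]
t 7.3333 shift [ 0.0153  0.3688 -0.036 ] spin -0.0012 pos [ 560.1 -202.3  383.8] rot [ 3.1411e+00 -5.0000e-04 -2.9644e+00]
```

View pics/g2.png

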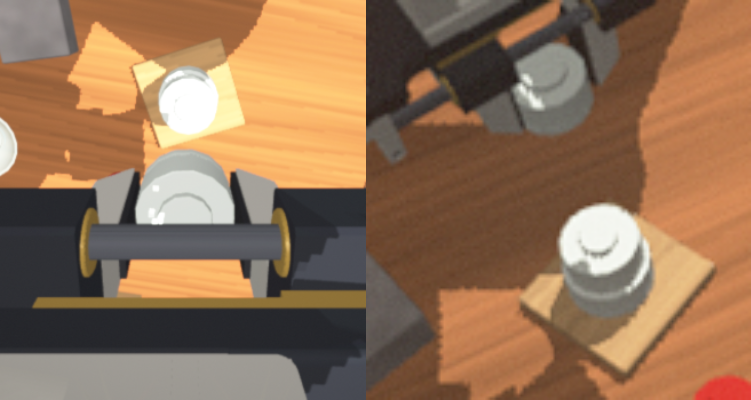

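The die is held and both lower dies are still on the block. I move over the press.

```bash
python3 -m inch '[[-0.001,0.03,0,0,0],[-0.001,0.07,0,0,0],[-0.001,0.11,0,0,0],[-0.002,0.15,0,0,0],[-0.002,0.19,0,0,0],[-0.002,0.23,0,0,0],[-0.002,0.27,0,0,0],[-0.0025,0.30,0,0,0]]'
python3 -m inch '[[0,0.03,0,0,0],[0,0.05,0,0,0],[0,0.063,0,0,0],[0,0.065,0,0,0],[0,0.065,0,0,0]]'
python3 - <<'E'
from h import *
np.set_printoptions(precision=1,suppress=True)
W=capture("wrist");T=capture("top");S=capture("scene");save(W,"w2")
for n,p in (("w",W),("s",S),("t",T)): print(n,[(t,r["centre"],round(r["conf"],2)) for t in ("seat","pivot","crossbar","die_top") for r in tip_of(p,t)[:2]])
print("exp seat",proj(W,[498.5,158.3,30]),"die pred",[proj(W,np.array(get_obs()["tool_pos"])-[0,0,h]) for h in (185,160)])
go([498.3,158.3,300],3.32)
E
```

```text
time: 8.0
tool_pos: [508.6, 96.1, 384.4]
tcp_rot: [3.141, 0.0, -2.963]
contact_force: [0.5, -0.5, -0.6]
grip_width: 39.4
finger_force: 30.0
time: 8.42
tool_pos: [498.0, 157.9, 384.2]
tcp_rot: [-3.141, 0.0, -2.963]
contact_force: [-0.8, -0.4, -0.8]
grip_width: 39.2
finger_force: 30.0
w [('seat', [323.7, 219.7], 0.78), ('seat', [323.7, 295.9], 0.72), ('die_top', [324.1, 292.8], 0.6), ('die_top', [14.0, 308.1], 0.43)]
s [('seat', [379.1, 230.2], 0.68), ('pivot', [418.9, 245.3], 0.95), ('crossbar', [444.9, 180.7], 0.93), ('crossbar', [230.9, 330.1], 0.6), ('die_top', [229.0, 394.8], 0.93), ('die_top', [267.0, 378.7], 0.59)]
t [('pivot', [198.4, 228.8], 0.65), ('crossbar', [164.2, 203.9], 0.55), ('die_top', [426.8, 202.4], 0.72), ('die_top', [393.6, 198.2], 0.65)]
exp seat [322.7 217.4] die pred [array([322.5, 291. ]), array([322.6, 314.9])]
t 9.1667 shift [-0.   0.   0.1] spin -0.0012 pos [498.1 157.4 384.2] rot [ 3.1  0.  -3. ]
```

View pics/w2.png

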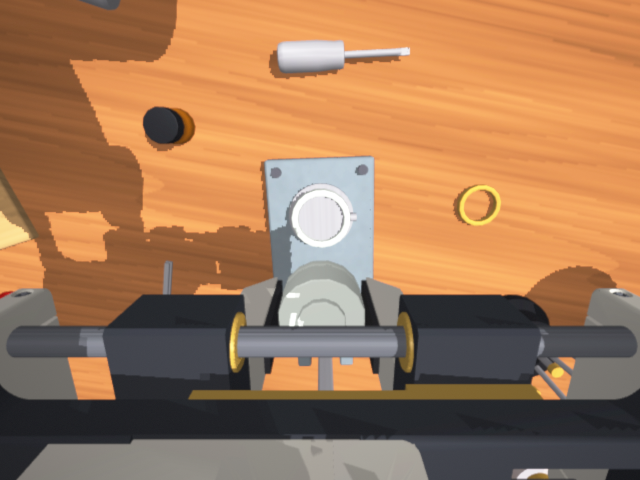

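The wrist view shows the holder ring at about (321,217) and the die in hand at about (322,300). The plate is aligned with the tool, so the press yaw is about 0.18. I lower part way and measure again.

```bash
python3 -m inch '[[0,0,0.03,0,0],[0,0,0.06,0,0],[0,0,0.085,0,0],[0,0,0.09,0,0],[0,0,0.09,0,0]]'
python3 - <<'E'
from h import *
np.set_printoptions(precision=1,suppress=True)
W=capture("wrist");save(W,"w3")
h=cv2.cvtColor(W["color"],cv2.COLOR_RGB2HSV);print([(t,r["centre"],round(r["conf"],2)) for t in ("seat","die_top") for r in tip_of(W,t)[:2]])
tp=np.array(get_obs()["tool_pos"])
print("exp seat",proj(W,[498.5,158.3,30]),"exp rim",proj(W,[498.5,158.3,35]),"die pred",[proj(W,tp-[0,0,h]) for h in (185,160)])
go([498.3,158.3,223],3.32)
# overlay predicted rim circles & die bottom circle
im=W["color"][:,:,::-1].copy()
for c,r,z,col in (((498.5,158.3),29,35,(0,0,255)),((498.5,158.3),23,35,(0,255,0)),((tp[0],tp[1]),20,tp[2]-185,(255,0,0)),((tp[0],tp[1]),20,tp[2]-160,(255,0,255)),((tp[0],tp[1]),11,tp[2]-156,(255,255,0))):
    pts=np.array([proj(W,[c[0]+r*np.cos(a),c[1]+r*np.sin(a),z]) for a in np.linspace(0,6.283,120)])
    for q in pts: cv2.circle(im,tuple(np.round(q).astype(int)),0,col,-1)
cv2.imwrite("pics/w3o.png",cv2.resize(im[150:400,200:450],(600,600),interpolation=0))
E
```

```text
time: 9.58
tool_pos: [497.8, 157.4, 292.9]
tcp_rot: [3.141, -0.004, -2.964]
contact_force: [0.2, -0.2, -0.1]
grip_width: 39.4
finger_force: 30.0
[('seat', [320.6, 248.8], 0.92), ('die_top', [320.2, 292.5], 0.7)]
exp seat [323.8 247.5] exp rim [323.8 249.6] die pred [array([323.4, 296.4]), array([323.8, 321.3])]
t 9.7333 shift [0.  0.  0.1] spin -0.0011 pos [498.8 157.6 295.9] rot [ 3.1  0.  -3. ]
```

View pics/w3o.png

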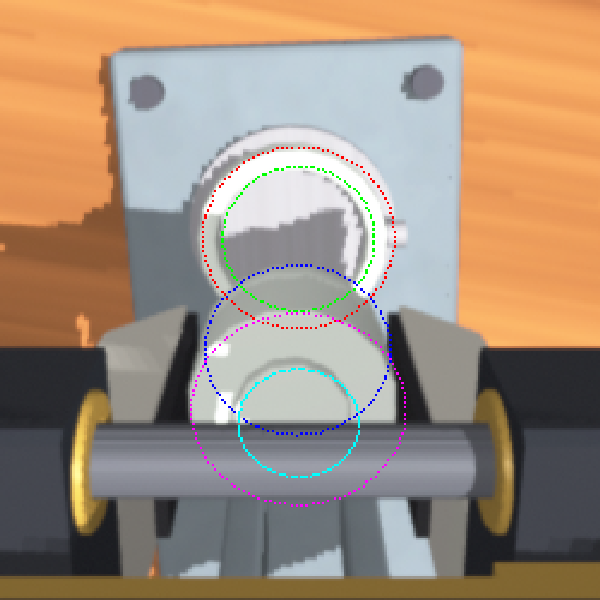

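```bash
cat > fit.py <<'E'
from h import *
from scipy.optimize import minimize
np.set_printoptions(precision=2,suppress=True)
def fit(W,circs,c0,angs,R=4,sign=None):
    """circs: (radius,z); visible arc angs (world); maximise radial gradient"""
    g=cv2.GaussianBlur(cv2.cvtColor(W["color"],cv2.COLOR_RGB2GRAY).astype(np.float32),(0,0),1.0)
    def val(x,y,r,z):
        P=np.array([proj(W,[x+r*np.cos(a),y+r*np.sin(a),z]) for a in angs],np.float32)
        return cv2.remap(g,P[:,0:1].copy(),P[:,1:2].copy(),1).ravel()
    best=[]
    for dx in np.arange(-R,R+.1,.5):
        for dy in np.arange(-R,R+.1,.5):
            s=sum(np.mean(np.minimum(abs(val(c0[0]+dx,c0[1]+dy,r+.6,z)-val(c0[0]+dx,c0[1]+dy,r-.6,z)),25)) for r,z in circs)
            best.append((s,dx,dy))
    best.sort(reverse=True);return best[:4]
E
cat > rel.py <<'E'
from fit import *
W=capture("wrist");o=get_obs();tp=np.array(o["tool_pos"])
near=np.pi+.18+np.linspace(-1.3,1.3,60)
print("rim",fit(W,[(29,35),(23,35)],(498.5,158.3),near))
print("base",fit(W,[(29,35)],(498.5,158.3),near))
b=tp[2]-184.2
print("die boss",fit(W,[(11,b+29)],tp[:2],near))
print("die top",fit(W,[(20,b+25),(11,b+29)],tp[:2],near))
print("die bot",fit(W,[(20,b),(20,b+25)],tp[:2],near[10:-10]))
print([(t,r["centre"],round(r["conf"],2)) for t in ("seat","die_top") for r in tip_of(W,t)[:2]],proj(W,[498.5,158.3,30]),proj(W,[*tp[:2],b]))
go([498.3,158.3,229],3.32)
E
python3 rel.py
python3 -m inch '[[0,0,0.03,0,0],[0,0,0.055,0,0],[0,0,0.065,0,0],[0,0,0.066,0,0],[0,0,0.066,0,0]]'
python3 rel.py
python3 - <<'E'
from h import *
W=capture("wrist");cv2.imwrite("pics/w4.png",cv2.resize(W["color"][200:400,220:420,::-1],(600,600),interpolation=0))
E
```

```text
rim [(np.float32(37.308865), np.float64(1.0), np.float64(-2.0)), (np.float32(36.717327), np.float64(0.5), np.float64(-2.0)), (np.float32(36.345272), np.float64(1.0), np.float64(-1.5)), (np.float32(35.738815), np.float64(0.5), np.float64(-2.5))]
base [(np.float32(21.368475), np.float64(1.0), np.float64(-2.5)), (np.float32(21.342115), np.float64(1.0), np.float64(-2.0)), (np.float32(20.707441), np.float64(1.5), np.float64(-1.5)), (np.float32(20.703817), np.float64(1.5), np.float64(-2.0))]
die boss [(np.float32(21.317232), np.float64(0.5), np.float64(-1.0)), (np.float32(21.254482), np.float64(1.0), np.float64(-1.0)), (np.float32(19.914883), np.float64(3.0), np.float64(-1.0)), (np.float32(19.906086), np.float64(2.5), np.float64(0.0))]
die top [(np.float32(44.441895), np.float64(2.5), np.float64(0.0)), (np.float32(44.134106), np.float64(2.5), np.float64(-0.5)), (np.float32(44.03843), np.float64(3.0), np.float64(-1.0)), (np.float32(42.438393), np.float64(2.5), np.float64(-1.0))]
die bot [(np.float32(40.257618), np.float64(3.0), np.float64(-1.0)), (np.float32(39.86815), np.float64(3.0), np.f
[... 1185 characters left out ...]
 np.float64(-1.5))]
die top [(np.float32(43.974472), np.float64(1.5), np.float64(-1.5)), (np.float32(43.198204), np.float64(2.0), np.float64(-1.5)), (np.float32(42.94306), np.float64(1.5), np.float64(-2.0)), (np.float32(42.605423), np.float64(1.5), np.float64(-0.5))]
die bot [(np.float32(37.08667), np.float64(1.5), np.float64(-0.5)), (np.float32(36.897495), np.float64(2.0), np.float64(-1.0)), (np.float32(36.661476), np.float64(1.5), np.float64(0.0)), (np.float32(35.70388), np.float64(1.5), np.float64(-1.0))]
[('die_top', [320.0, 294.3], 0.69), ('die_top', [72.3, 118.5], 0.5)] [324.67 280.68] [323.43 292.64]
t 10.45 shift [0. 0. 0.] spin -0.0012 pos [498.8 157.6 229.7] rot [ 3.14  0.   -2.96]
```

View pics/w4.png

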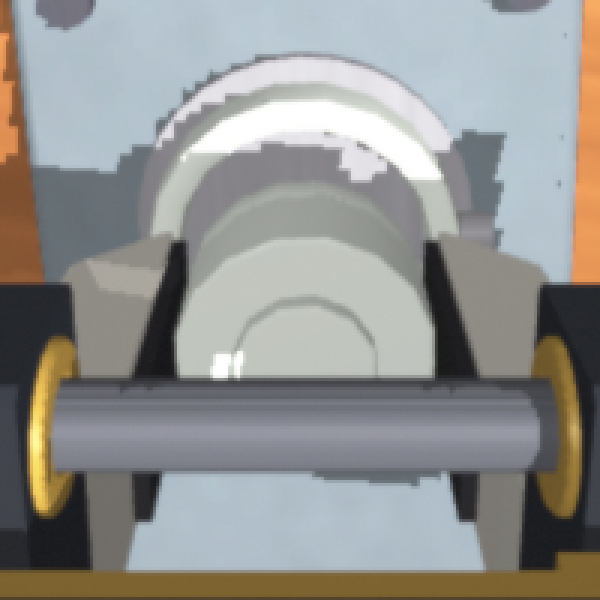

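The die and rim are both centred at about column 305 in the crop, and the fit agrees to about 1 mm. I lower it and release.

```bash
python3 -m inch '[[0,0,0.006,0,0],[0,0,0.010,0,0],[0,0,0.0125,0,0],[0,0,0.014,0,0],[0,0,0.0145,0,0],[0,0,0.015,0,0],[0,0,0.015,0,0]]'
```

```text
time: 11.08
tool_pos: [497.9, 157.4, 214.1]
tcp_rot: [-3.142, -0.0, -2.964]
contact_force: [-3.8, -0.2, 11.2]
grip_width: 39.3
finger_force: 30.0
```

```bash
python3 -m inch '[[0,0,-0.0005,0,0.45],[0,0,-0.0005,0,0.5],[0,0,-0.0005,0,0.6],[0,0,-0.0005,0,0.75],[0,0,-0.0005,0,0.75],[0,0,-0.0005,0,0.75],[0,0,-0.0005,0,0.75]]'
python3 -m inch '[[0,0,-0.015,0,0.75],[0,0,-0.045,0,0.75],[0,0,-0.085,0,0.75],[0,0,-0.12,0,0.75],[0,0,-0.12,0,0.75]]'
python3 - <<'E'
from fit import *
W=capture("wrist");T=capture("top")
near=np.pi+.18+np.linspace(-1.3,1.3,60)
print("rim",fit(W,[(29,35),(23,35)],(498.5,157),near),"boss",fit(W,[(11,59)],(498.5,157),near),"top",fit(W,[(20,55),(11,59)],(498.5,157),near))
for p in(W,T): print([(t,r["centre"],round(r["conf"],2)) for t in ("seat","die_top","crossbar","pivot") for r in tip_of(p,t)[:2]],proj(p,[498.9,156.5,30]))
cv2.imwrite("pics/w5.png",np.hstack([cv2.resize(W["color"][150:350,220:420,::-1],(400,400),interpolation=0),cv2.resize(T["color"][180:310,130:260,::-1],(400,400))]))
go([498,158,400],3.32)
E
```

```text
time: 11.67
tool_pos: [498.2, 157.4, 213.6]
tcp_rot: [3.142, -0.0, -2.964]
contact_force: [-0.0, -0.2, 1.0]
grip_width: 68.4
finger_force: 0.0
time: 12.08
tool_pos: [499.6, 157.8, 340.5]
tcp_rot: [-3.141, 0.012, -2.964]
contact_force: [0.8, -0.1, 0.8]
grip_width: 68.7
finger_force: 0.0
rim [(np.float32(41.571568), np.float64(1.0), np.float64(-0.5)), (np.float32(41.14888), np.float64(0.5), np.float64(-0.5)), (np.float32(41.06913), np.float64(0.5), np.float64(-1.0)), (np.float32(41.02008), np.float64(1.0), np.float64(0.0))] boss [(np.float32(5.001375), np.float64(0.0), np.float64(-1.5)), (np.float32(4.8568106), np.float64(-0.5), np.float64(-1.5)), (np.float32(4.781882), np.float64(0.5), np.float64(-2.0)), (np.float32(4.73092), np.float64(-0.5), np.float64(-1.0))] top [(np.float32(28.027826), np.float64(0.5), np.float64(-1.5)), (np.float32(27.847956), np.float64(1.0), np.float64(0.0)), (np.float32(27.761017), np.float64(1.0), np.float64(0.5)), (np.float32(27.733393), np.float64(1.5), np.float64(0.0))]
[('die_top', [320.2, 222.3], 0.9), ('die_top', [322.1, 361.3], 0.56), ('pivot', [324.4, 360.8], 0.88)] [321.35 223.05]
[('die_top', [393.1, 199.5], 0.95), ('die_top', [428.2, 200.2], 0.78), ('crossbar', [164.0, 204.5], 0.96), ('pivot', [200.3, 227.1], 0.56)] [216.96 283.74]
t 12.5833 shift [ 0.    0.   -0.07] spin -0.0013 pos [498.1 157.4 332.9] rot [ 3.14 -0.   -2.96]
```

View pics/w5.png

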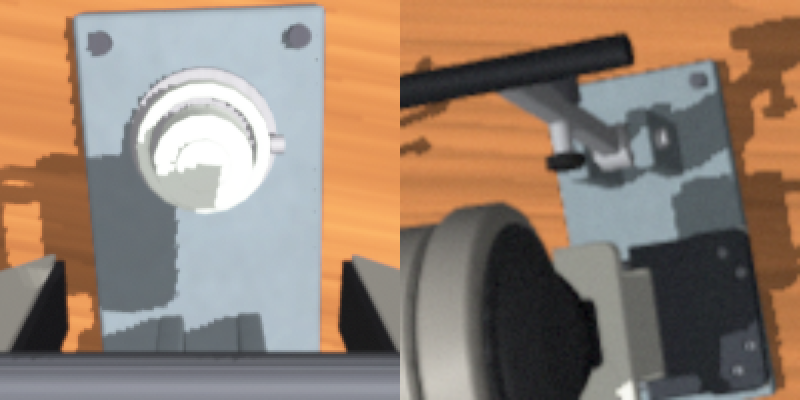

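The die is seated and centred in the holder: the rim fit is (499.3,156.5) and the die fit is about (499,156). Now I retreat, turn the gripper 90° and go above the crossbar.

```bash
python3 -m inch '[[0.02,0,-0.03,0,0.75],[0.04,0,-0.07,0,0.85],[0.06,0,-0.10,0,1],[0.06,0,-0.135,0,1],[0.06,0,-0.145,0.12,1],[0.06,0,-0.145,0.24,1],[0.06,0,-0.145,0.36,1],[0.06,0,-0.145,0.47,1]]'
python3 -m inch '[[0,0,0,0.12,1],[0,0,0,0.24,1],[0,0,0,0.36,1],[0,0,0,0.48,1],[0,0,0,0.6,1],[0,0,0,0.72,1],[0,0,0,0.84,1],[0,0,0,0.96,1]]'
python3 -m inch '[[0,0,0,0.12,1],[0,0,0,0.14,1],[0,0,0,0.14,1]]'
python3 - <<'E'
from h import *
np.set_printoptions(precision=1,suppress=True)
T=capture("top");S=capture("scene");W=capture("wrist")
for t in("pivot","crossbar"):
    q=[[r["centre"] for r in tip_of(p,t)[:1]] for p in (S,T)];print(t,q)
    if all(q): print(tri([(S,q[0][0]),(T,q[1][0])]),onz(T,q[1][0],81 if t=="pivot" else 270))
for psi in(.17,.19): 
    c,s=np.cos(psi),np.sin(psi);print(psi,[499+121.6*c+35*s,156.7+121.6*s-35*c],"bar",[499+121.6*c,156.7+121.6*s],"pivot",[499+105*c,156.7+105*s])
print([(t,r["centre"],round(r["conf"],2)) for t in ("crossbar","pivot") for r in tip_of(W,t)[:2]])
save(W,"w6");go([625,143,480],1.75)
E
```

```text
time: 13.25
tool_pos: [439.0, 146.8, 478.8]
tcp_rot: [3.141, 0.0, 2.843]
contact_force: [0.1, 0.0, 0.9]
grip_width: 91.5
finger_force: 0.0
time: 13.92
tool_pos: [439.1, 146.8, 478.3]
tcp_rot: [-3.141, -0.0, 1.883]
contact_force: [0.2, -0.7, 0.1]
grip_width: 91.2
finger_force: 0.0
time: 14.17
tool_pos: [439.1, 146.9, 478.5]
tcp_rot: [-3.141, -0.0, 1.751]
contact_force: [-0.3, 0.6, -0.2]
grip_width: 91.8
finger_force: 0.0
pivot [[[418.5, 243.9]], []]
crossbar [[[439.8, 179.9]], [[164.5, 205.4]]]
[614.7 179.2 267.7] [615.1 179.9 270. ]
0.17 [np.float64(624.7684898735474), np.float64(142.77710680471208)] bar [np.float64(618.8471076562025), np.float64(177.2725736465467)] pivot [np.float64(602.4864005255039), np.float64(174.46414665203457)]
0.19 [np.float64(625.0217763144376), np.float64(145.295093400038)] bar [np.float64(618.4117149902601), np.float64(179.66524162914246)] pivot [np.float64(602.1104446873134), np.float64(176.53018397253254)]
[('crossbar', [633.6, 267.8], 0.7), ('crossbar', [305.4, 293.6], 0.17), ('pivot', [468.6, 201.9], 0.89), ('pivot', [368.8, 197.9], 0.38)]
t 14.6167 shift [-0.   0.2 -0. ] spin -0.0006 pos [439.1 146.9 478.7] rot [ 3.1 -0.   1.7]
```

View pics/w6.png

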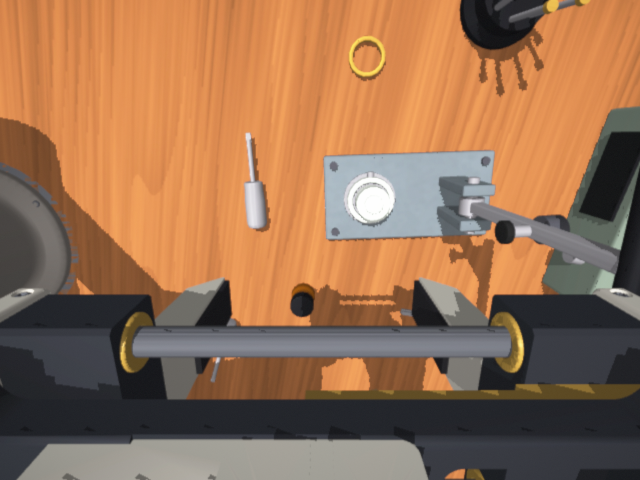

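The wrist view shows the lever up, with the stem from (470,205) to the bar at the right edge near (630,265). The die is seated at (371,199). I move over the bar.

```bash
python3 -m inch '[[-0.007,0.035,0,0,1],[-0.015,0.075,0,0,1],[-0.023,0.115,0,0,1],[-0.031,0.155,0,0,1],[-0.036,0.178,0,0,1],[-0.036,0.1825,0,0,1],[-0.036,0.1825,0,0,1]]'
python3 - <<'E'
from h import *
W=capture("wrist");save(W,"w7")
print([(t,np.round(r["centre"],1),round(r["conf"],2)) for t in ("crossbar","pivot","seat","die_top") for r in tip_of(W,t)[:2]])
for n,X in (("bar",[618.5,178.5,270]),("+60",[607.8,237.5,270]),("-60",[629,119.5,270]),("grip",[624.9,144,270])): print(n,proj(W,X))
b=onz(W,tip_of(W,"crossbar")[0]["centre"],270);print("bar",b);go([624.9,144,429],1.75)
E
```

```text
time: 15.2
tool_pos: [626.3, 143.5, 477.1]
tcp_rot: [-3.14, -0.0, 1.748]
contact_force: [-0.1, -0.5, -0.1]
grip_width: 91.5
finger_force: 0.0
[('crossbar', array([321.2, 203.7]), 0.68), ('pivot', array([305.3, 168.4]), 0.81), ('seat', array([219.7, 168.7]), 0.9), ('die_top', array([220.8, 167.6]), 0.94), ('die_top', array([317.5, 395.7]), 0.49)]
bar [319.35205146 213.2294274 ]
+60 [318.80446955  96.80587987]
-60 [319.48265296 310.16552111]
grip [319.86987266 272.01958037]
bar [618.56890324 183.95310486 270.        ]
t 15.5 shift [-0.0001  0.0008  0.0507] spin -0.0006 pos [624.  144.  479.7] rot [ 3.1406 -0.      1.7494]
```

View pics/w7.png

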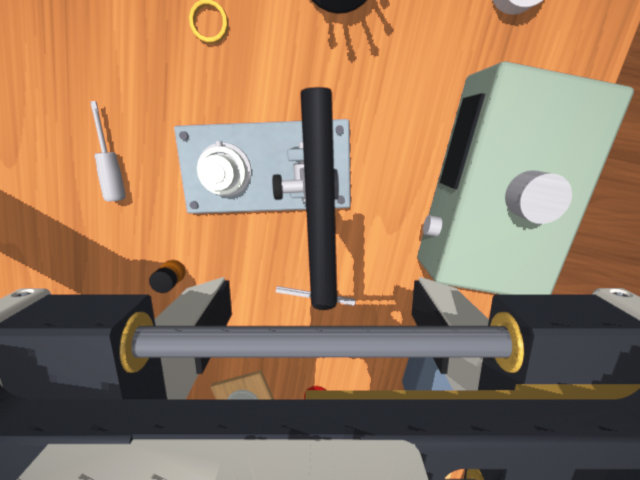

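The bar runs from (317,90) to (323,305), so the press yaw is about 0.20 and the bar centre about (618,181). I turn −0.02, descend at 35 mm off the stem and grip.

```bash
python3 -m inch '[[0.002,0,0.015,-0.021,1],[0.002,0,0.035,-0.021,1],[0.002,0,0.048,-0.021,1],[0.002,0,0.051,-0.021,1],[0.002,0,0.051,-0.021,1]]'
python3 -m inch '[[0,0,0,0,0.6],[0,0,0,0,0.4],[0,0,0,0,0.25],[0,0,0,0,0.1],[0,0,0,0,0],[0,0,0,0,0],[0,0,0,0,0],[0,0,0,0,0]]'
python3 -m inch '[[0,0,0,0,0],[0,0,0,0,0],[0,0,0,0,0],[0,0,0,0,0],[0,0,0,0,0],[0,0,0,0,0]]'
```

```text
time: 15.92
tool_pos: [624.2, 145.8, 427.4]
tcp_rot: [-3.14, -0.0, 1.77]
contact_force: [-0.5, -0.1, 0.6]
grip_width: 91.7
finger_force: 0.0
time: 16.58
tool_pos: [624.8, 145.7, 427.7]
tcp_rot: [3.142, -0.0, 1.77]
contact_force: [-0.3, -0.3, 0.3]
grip_width: 43.2
finger_force: 0.0
time: 17.08
tool_pos: [624.9, 145.7, 427.8]
tcp_rot: [3.141, -0.0, 1.77]
contact_force: [0.6, 0.9, -0.2]
grip_width: 15.1
finger_force: 30.0
```

```bash
python3 -m inch '[[0,-0.0099,-0.0006,0,0],[0,-0.0232,-0.0006,0,0],[0,-0.0397,0.0007,0,0],[0,-0.0561,0.0034,0,0],[0,-0.0721,0.0076,0,0],[0,-0.0877,0.0131,0,0],[0,-0.1028,0.020,0,0],[0,-0.1172,0.0282,0,0]]'
python3 - <<'E'
from h import *
W=capture("wrist");save(W,"w8");o=get_obs();print(o["tool_pos"],o["contact_force"],o["grip_width"])
# expected bar centre: lever radius consistency in press frame
p=np.array(o["tool_pos"])-[0,0,159];c,s=np.cos(.2),np.sin(.2);d=p[:2]-[499,156.7];x=d@[c,s];y=d@[-s,c];print("press x,y,z",x,y,p[2],"radius",np.hypot(x-105,p[2]-81),"phi",np.degrees(np.arctan2(p[2]-81,105-x)))
E
```

```text
time: 17.75
tool_pos: [509.8, 122.1, 400.6]
tcp_rot: [3.136, 0.001, 1.77]
contact_force: [4.3, -2.3, 2.4]
grip_width: 14.9
finger_force: 30.0
[507.50928973 121.68114197 398.73228315] [ 0.24425848 -3.68803823  1.08529892] 14.989105510750653
press x,y,z 1.3824973719918294 -36.01134724437972 239.73228314929986 radius 189.55876282740078 phi 56.86423970891118
```

View pics/w8.png

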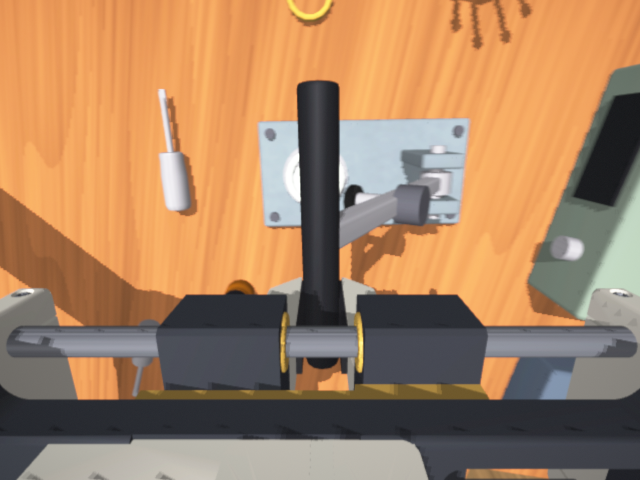

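The bar is between the fingers at (320,330) and the lever is following, with a radius check of 189.6 mm. I continue the arc.

```bash
python3 -m inch '[[0,-0.0137,0.0094,0,0],[0,-0.0265,0.0199,0,0],[0,-0.0383,0.0316,0,0],[0,-0.0490,0.0442,0,0],[0,-0.0587,0.0577,0,0],[0,-0.0671,0.0719,0,0],[0,-0.0729,0.0839,0,0],[0,-0.0779,0.0962,0,0]]'
cat > pf.py <<'E'
from h import *
W=capture("wrist");o=get_obs();print(o["time"],np.round(o["tool_pos"],1),np.round(o["contact_force"],1),o["grip_width"])
p=np.array(o["tool_pos"])-[0,0,159];c,s=np.cos(.2),np.sin(.2);d=p[:2]-[499,156.7];x=d@[c,s];y=d@[-s,c];print("press x,y,z",x,y,p[2],"radius",np.hypot(x-105,p[2]-81),"phi",np.degrees(np.arctan2(p[2]-81,105-x)))
E
python3 pf.py
```

```text
time: 18.47
tool_pos: [434.6, 106.9, 304.0]
tcp_rot: [3.137, 0.002, 1.77]
contact_force: [4.8, -2.6, 2.3]
grip_width: 15.1
finger_force: 30.0
18.5167 [434.2 106.7 302.1] [ 7.5 -2.  -1.6] 15.076387752199627
press x,y,z -73.47121497959401 -36.07300528672403 143.1297763968784 radius 188.97641040992013 phi 19.19413712410788
```

```bash
python3 -m inch '[[0,-0.004,0.0125,0,0],[0,-0.007,0.025,0,0],[0,-0.009,0.035,0,0],[0,-0.010,0.044,0,0],[0,-0.011,0.050,0,0],[0,-0.011,0.056,0,0],[0,-0.011,0.060,0,0],[0,-0.011,0.062,0,0]]'
python3 pf.py
python3 - <<'E'
from h import *
W=capture("wrist");S=capture("scene")
cv2.imwrite("pics/w9.png",np.hstack([cv2.resize(W["color"][:,140:620,::-1],(400,400)),cv2.resize(S["color"][150:310,310:470,::-1],(400,400),interpolation=2)]))
E
```

```text
time: 19.18
tool_pos: [423.7, 104.6, 241.9]
tcp_rot: [3.14, 0.001, 1.77]
contact_force: [-0.7, -6.2, 10.8]
grip_width: 15.2
finger_force: 30.1
19.2333 [423.7 104.6 241.9] [-1.  -6.  10.9] 15.17077412407051
press x,y,z -84.17855698284076 -36.06683892688623 82.86279806514176 radius 189.18772803419733 phi 0.564160228466382
```

View pics/w9.png

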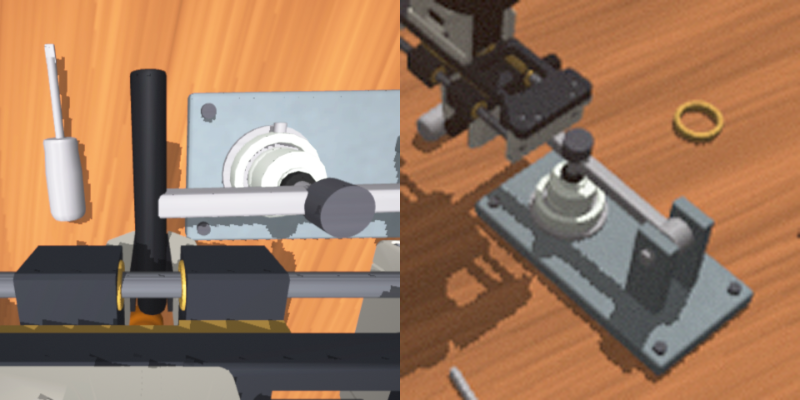

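```bash
python3 -m inch '[[0,0,0.001,0,0],[0,0,0.001,0,0],[0,0,0.001,0,0],[0,0,0.001,0,0],[0,0,0.001,0,0],[0,0,0.001,0,0]]'
python3 pf.py; python3 -c "
from plant import *
print(close_job())"
```

```text
time: 19.83
tool_pos: [423.6, 104.6, 241.5]
tcp_rot: [3.14, 0.001, 1.77]
contact_force: [-1.2, -5.5, 11.4]
grip_width: 15.0
finger_force: 30.1
19.8833 [423.6 104.6 241.5] [-2.2 -5.1 11.2] 15.190028255693099
press x,y,z -84.25735641030501 -36.03546552945817 82.50064916203237 radius 189.26330574975364 phi 0.45429706565707756
the job is handed in; nothing more can be done
None
```

I set the top die boss up and centred in the holder, pulled the lever down to within about half a degree of level by tool pose, and handed in the job at about 20 s with the bar still gripped; the hand-in returned no verdict.

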